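Uncouple the blow nozzle from the bench air outlet and park it

TASK

The blow nozzle is plugged into the quick coupling on the bench air outlet. Press the coupling's red ring straight down, gently, until the sprung sleeve is fully back and the nozzle pops up, then pull the nozzle out so that the sleeve snaps forward, and stand it nipple down, fully home, in the yellow cup. Do not force the coupling or the nozzle, and leave the other things on the bench where they are.

Things in the scene. Friction and masses are not known exactly. Their poses are not given: they have to be found in the camera images.
- outlet: Bench air outlet, fixed. Origin: on the bench top, on the coupling's vertical axis; z up. Dark base plate 100 x 80 mm, 12 mm thick (long side along x), blue block 62 x 56 mm up to z = 40 mm, and on it the upright quick coupling. The robot must not press the coupling, its sleeve or ring with more than 22 N, nor wrench the nozzle in it with more than 45 N.
- mouth (a point): Mouth of the coupling's brass body (outer diameter 24 mm, bore 16 mm), on its axis, 82 mm above the bench. It lies inside the red thumb ring: flat washer, 56 mm outer and 20 mm inner diameter, 8 mm thick. The ring is clamped on the sleeve at an unmeasured height: with the sleeve forward its flat top is 92 to 104 mm above the bench. Find it by touch; press it beside the nozzle or on both sides.
- sleeve (a joint): Travel of the sprung steel sleeve (34 mm wide) under the ring, m: 0 = forward (up), 0.0095 = fully back (down). Its spring takes about 4 N to start and 7 N at full travel, then a hard stop. About 1 mm before the stop the lock opens and the nozzle pops up; hold there 0.3 s. The nozzle then keeps the sleeve back (at about 0.008) when let go. Let go too early it returns, still locked.
- nozzle: Blow nozzle, upright, round about z, 94 mm long, about 120 g. Origin: centre of its lower (nipple) end; z to the upper tip. Brass nipple 14 mm wide up to 48 mm (lowest 4 mm: 9 mm wide; lock groove at 20 to 27 mm), blue grip 14 mm wide from 48 to 82 mm, tip tapering to 6 mm. Origin 46 mm above the bench when locked, 54 mm popped up. Then it pulls straight up with up to 15 N drag; sleeve snaps forward after 16 to 25 mm.
- stand: Parking stand, fixed: round dark foot 84 mm in diameter, 8 mm thick, with an upright yellow cup in its middle, outer diameter 31 mm, inner 19 mm. Origin: on the bench top, on the cup's axis, z up. Rim at z = 46 mm, inner floor at z = 13 mm: a parked nozzle's origin is at that height. Do not press the nozzle into it with more than 30 N.
- jar: Bystander: loose amber jar with a steel cap, 52 mm in diameter, 75 mm tall; origin under its centre. Leave alone.
- blank: Bystander: loose knife blank lying on the bench, about 210 mm long along its y axis, 34 mm wide, wooden handle 16 mm thick; origin on the bench near its middle. Leave alone.
- screwdriver: Bystander: loose screwdriver lying along its x axis, about 200 mm long, handle to -x. Leave alone.
Not all that is in view belongs to the job. What is shaped like the outlet but brown is not meant. Leave any orange look-alike of the stand alone.

How it is judged:
By the outcome, as a careful person would: the job done as asked, in the order asked, and still so for the second after the job is handed in, with the robot touching nothing.
It also fails if it takes over 54 s, if anything falls off the work surface, if the arm or the gripper's body presses on something with over 40 N, if the wrist force passes 120 N, or if a joint passes its speed limit or range.

ROBOT

A 6-joint arm with a two-finger parallel gripper is mounted at the origin on the work surface. World frame = base frame: x ahead of the robot, y to its left, z up, the work surface at z = 0. Lengths are in m, angles in rad, forces in N, time in s.
With the tool pointing down it reaches from about 0.35 to 0.875 m from the base axis. Payload 15.5 kg.
Tool frame: the origin (TCP) lies at the very end of the fingers, on their centre line; the grasp point (between the pads) lies 19 mm behind it (arm.grip_point_offset is the distance from the TCP to the grasp point, in m); z points along the fingers, y is the line along which they close (so a half turn about z gives the same grasp; the last joint's range is limited). The gripper opens to 85 mm and grips with 20 to 120 N. Pads are 22 mm wide; open, the fingers measure 114 mm over their backs; the gripper's body (76 mm by 85 mm) begins 54 mm behind the grasp point. The pads swing forward as they close: fully open they stand 13 mm farther back than shut.
Start: joints at [-1.252, 0.494, 1.345, -0, 1.302, -0.096], TCP at [0.251, -0.572, 0.207] pointing down, gripper open.
Joint ranges: [-2.91, 2.91], [-0.82, 2.16], [0.22, 2.67], [-1.22, 4.37], [0.12, 2.79], [-3.08, 3.08]. Speed limits (rad/s): [1.89, 1.89, 2.57, 3.01, 3.01, 3.01].

INTERFACE

Orientations are given as a 3x3 rotation matrix whose columns are the frame's x, y, z axes.
In Python, from station import arm, optics, job, models gives the robot as it stands.
- The arm moves only by the tool carry_out, never from a script. Its arguments are lists of equal length, an entry for each row: "dr": the turn, a rotation vector about the tool's x, y, z in rad, a list of three; "translation": the shift along the tool's x, y, z in cm, a list of three; "claw": the opening, from 0 (shut) to 1 (fully open). A call has 1 to 20 rows; each row is the pose to reach, as a shift and turn from the pose commanded when the call began, along the tool's axes at that moment; what a row does not reach only later rows make up. A row lasts 1/10 s, in which the tool goes at most 50 mm and 8.59 degrees, less where a joint would pass 70% of its speed; a pose out of reach is approached as far as the arm can. A call with a gripper value outside its range is refused whole. The fingers move at their own pace and stop on an object; "newtons" is the grip in N (left out, the last holds). Time passes only in rows, so rows that repeat a pose let the fingers close. It gives the time, the measured TCP pose, the force, the opening and the grip force at its end, in the units of the state.
- arm.get_state(): the state, without advancing time (a new reading comes with each control period).
- optics.read_camera(name): name is "scene" or "top" or "wrist"; returns (picture, depth): 384x512x3 uint8, blue, green, red; 384x512 float32, m along the optical axis (not along the pixel's ray), 0 where there is no reading.
- optics.camera_model(name): a dict with "vertical_fov" (degrees; the focal length in pixels is half the picture's height over the tangent of half this angle, whatever the lens; pixels are square), "cx", "cy" (the principal point, pixels), "R" (3x3) and "t" (3): a world point X has camera coordinates R X + t. Camera axes: x right, y down, z forward; pixel columns grow to the right and rows downward; lengths in m; the calibration is good to about 2 mm. A picture is of the moment at which its call begins: read the wrist's pose just before it. camera_model takes no time and is no camera call; for the wrist camera it gives the pose at the moment of the call.
- job.finish_job(): hands the job in; it is judged then, once.
Trained networks look in the newest picture that a camera, given by its name, has taken for a name from the list of things; names that differ only in an ending like _2 or _b are one class to them, and where a whole thing is asked for, a point or a joint stands for the part that bears it (a point fixed in the world has none). Each returns a list of dicts, best first, with "p" (0 to 1); they miss things now and then, are a little off and sometimes report something else, mostly with a low value. They report only what shows in the picture. A call takes as long as a camera call. They do not tell look-alikes from the thing itself.
- models.outline_of(camera, label): "pixels" (384x512 bool, what is visible of it).
- models.tip_of(camera, label): "at" ([x, y, z] in m, in the coordinates of the camera as it stood for that picture, good to about 4 mm: a listed point, or the origin of a listed thing).
The state is a dict: "t": time; "joint_pos": joint angles; "qvel": joint speeds; "tau": joint torques, N m; "tcp_pos": TCP position; "tcp_rot": TCP orientation; "wrist_force": force on the tool from outside, world axes, zero at the start; "torque": the same for the moment, N m; "opening": finger opening in m; "grip_force": force on a finger pad.
Only numpy, scipy, OpenCV 4.12 (cv2) and the standard library are available. Lean on these libraries where they do the work, as an engineer would, in place of code of your own. Each camera call takes 0.05 s, during which the arm holds its last target. There are 200 camera calls.

## Working session

There is one attempt and no reset: what is moved stays moved. The work goes in short steps, Python scripts to look and compute and a tool call to move; the robot and the scene stay as the last step left them, time stands still between calls to the robot, and variables do not carry over. Pictures are saved under pics/ and viewed, at most 10 in all, crops included, and the job is handed in when it is done.

Besides the shell and the picture viewer there is one more tool, called after ">>>" as name(argument=value, ...), one argument or row to a line, values as JSON. carry_out: Moves the arm, as the interface text tells. Its arguments: {"type":"object","properties":{"dr":{"type":"array","items":{"type":"array","items":{"type":"number"}}},"translation":{"type":"array","items":{"type":"array","items":{"type":"number"}}},"claw":{"type":"array","items":{"type":"number"}},"newtons":{"type":"number"}},"required":["dr","translation","claw"]}

```bash
mkdir -p pics; ls
cat > h.py <<'E'
import numpy as np, cv2
from station import arm, optics, job, models
def cam(n):
    m=optics.camera_model(n); f=192/np.tan(np.radians(m["vertical_fov"])/2)
    return m,f
def world(n,p): 
    m=optics.camera_model(n); return np.array(m["R"]).T@(np.array(p)-np.array(m["t"]))
def cloud(n,d):
    m,f=cam(n); v,u=np.mgrid[:384,:512]
    P=np.stack([(u-m["cx"])/f*d,(v-m["cy"])/f*d,d],-1)-np.array(m["t"])
    W=P@np.array(m["R"]); W[d<=0]=np.nan; return W
def pix(n,X):
    m,f=cam(n); c=np.array(m["R"])@np.array(X)+np.array(m["t"]); return c[0]/c[2]*f+m["cx"],c[1]/c[2]*f+m["cy"]
E
python3 - <<'E'
from h import *
np.set_printoptions(precision=4,suppress=True)
s=arm.get_state(); print(s["t"],s["tcp_pos"],s["tcp_rot"],s["opening"])
ims=[]
for n in("top","scene"):
    im,d=optics.read_camera(n); cv2.imwrite(f"pics/{n}0.png",im); np.save(n+"_d.npy",d)
    print(n,optics.camera_model(n)["t"])
    for l in("outlet","mouth","nozzle","stand","jar","blank","screwdriver"):
        for r in models.tip_of(n,l)[:3]:
            w=world(n,r["at"]); print(n,l,round(r["p"],2),w,np.round(pix(n,w)))
E
```

```text
pics
0.0 [ 0.2512 -0.5719  0.2063] [[ 0.9156  0.4021 -0.0004]
 [ 0.4021 -0.9156  0.0012]
 [ 0.0001 -0.0012 -1.    ]] 0.08547238398884488
top [0.0211 0.597  1.1087]
top outlet 0.87 [0.5698 0.1893 0.0028] [181. 209.]
top mouth 0.92 [0.5704 0.1876 0.0808] [177. 207.]
top mouth 0.61 [0.7358 0.2075 0.0846] [168. 143.]
top nozzle 0.7 [0.5701 0.1938 0.004 ] [179. 209.]
top nozzle 0.57 [0.5732 0.1915 0.0471] [177. 207.]
top stand 0.68 [ 0.5901 -0.1868  0.0012] [317. 198.]
top jar 0.82 [ 0.7031  0.0037 -0.0008] [247. 159.]
top blank 0.84 [ 0.4892  0.3849 -0.0014] [110. 240.]
top screwdriver 0.67 [ 0.5344 -0.3868 -0.0009] [390. 216.]
scene [ 0.4562 -0.2047  1.6445]
scene outlet 0.79 [0.7341 0.2064 0.0041] [271. 261.]
scene outlet 0.57 [ 0.5721  0.1932 -0.    ] [309. 232.]
scene outlet 0.36 [0.5753 0.1939 0.043 ] [310. 222.]
scene mouth 0.94 [0.7322 0.208  0.0823] [272. 241.]
scene mouth 0.75 [0.5749 0.1902 0.0816] [310. 212.]
scene nozzle 0.48 [0.5761 0.1928 0.0444] [309. 222.]
scene stand 0.74 [ 0.5872 -0.1839 -0.0008] [230. 176.]
scene jar 0.73 [ 0.7092  0.0036 -0.0025] [234. 220.]
scene screwdriver 0.62 [ 0.5303 -0.388   0.0046] [210. 144.]
```

```bash
python3 -c "
import cv2,numpy as np
print(cv2.imread('pics/top0.png').shape)"
```

```text
(384, 512, 3)
```

View pics/top0.png

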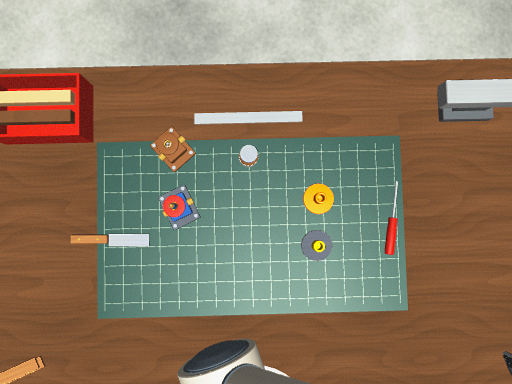

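```bash
python3 -c "
import cv2
im=cv2.imread('pics/scene0.png'); cv2.imwrite('pics/scenecrop.png',cv2.resize(im[120:300,180:420],None,fx=3.2,fy=3.2,interpolation=cv2.INTER_CUBIC))"
```

```text
(no output)
```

View pics/scenecrop.png

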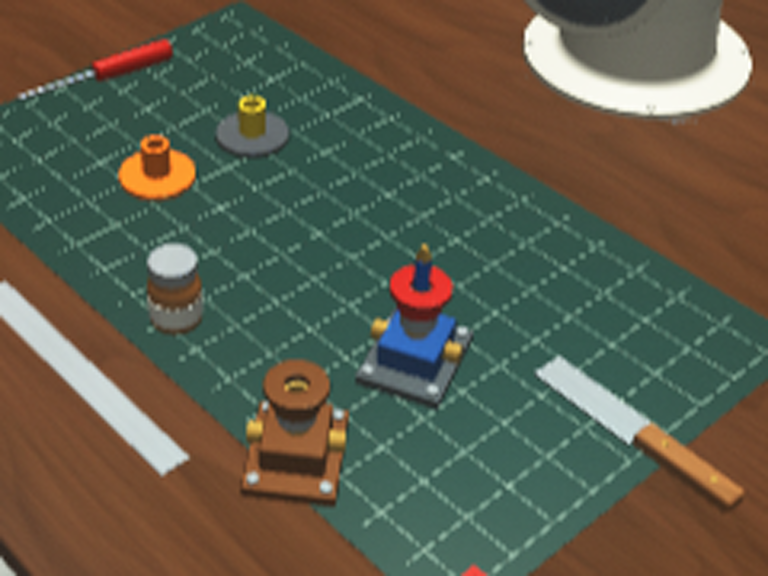

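The top view shows these candidates:
- **Outlet:** red ring on a blue block at about (177,207), with the nozzle in it. The brown look-alike is at (168,145), with no nozzle.
- **Stand:** yellow cup on a dark foot at about (318,245). The orange look-alike is at (318,198).

The networks' "stand" is the orange one, so I reject it and choose the red/blue outlet and the yellow/dark stand. The scene crop agrees. Next I measure by colour and depth.

Run:
```python
from h import *
np.set_printoptions(precision=4,suppress=True)
for n in("top","scene"):
    im=cv2.imread(f"pics/{n}0.png"); d=np.load(n+"_d.npy"); W=cloud(n,d); hsv=cv2.cvtColor(im,cv2.COLOR_BGR2HSV)
    H,S,V=[hsv[...,i].astype(int) for i in range(3)]
    red=((H<6)|(H>174))&(S>180)&(V>90); yel=(H>=26)&(H<=33)&(S>150)&(V>90)
    for name,m,c,r in(("ring",red,(.572,.19),.05),("cup",yel,(.47,-.187),.06)):
        k=m&(np.hypot(W[...,0]-c[0],W[...,1]-c[1])<r)&(W[...,2]>.03)
        P=W[k]; top=P[P[:,2]>np.percentile(P[:,2],60)-.004]
        v,u=np.nonzero(k)
        (cc,rad)=cv2.minEnclosingCircle(np.c_[u,v].astype(np.float32))
        print(n,name,k.sum(),"med",np.median(P,0),"z pct",np.percentile(P[:,2],[5,50,95]),"bbox ctr",(top.min(0)+top.max(0))/2,np.ptp(top,0),cc,rad)
m=optics.camera_model("wrist"); s=arm.get_state()
R=np.array(m["R"]);C=-R.T@np.array(m["t"]);T=np.array(s["tcp_rot"])
print("wristcam in tool",T.T@(C-s["tcp_pos"]),"\n",T.T@R.T,m["vertical_fov"])
```

```text
top ring 273 med [0.578  0.1948 0.0966] z pct [0.0936 0.0966 0.0997] bbox ctr [0.575  0.1927 0.0974] [0.0532 0.0529 0.0087] (173.50746154785156, 205.73880004882812) 10.844200134277344
top cup 54 med [ 0.4613 -0.1782  0.0464] z pct [0.0431 0.0464 0.0495] bbox ctr [ 0.4611 -0.1778  0.0471] [0.0264 0.0267 0.0075] (319.0, 246.0) 5.385264873504639
scene ring 150 med [0.5798 0.1989 0.0949] z pct [0.0923 0.0949 0.0972] bbox ctr [0.5754 0.1958 0.0951] [0.0574 0.054  0.0077] (311.0, 209.5) 9.34087085723877
scene cup 7 med [ 0.4584 -0.179   0.0432] z pct [0.0391 0.0432 0.0461] bbox ctr [ 0.4596 -0.179   0.0442] [0.025  0.0271 0.004 ] (258.4285583496094, 152.0) 3.5715160369873047
wristcam in tool [ 0.0798 -0.0015 -0.1661] 
 [[-0.0012 -0.9503 -0.3113]
 [ 1.     -0.0014  0.0006]
 [-0.001  -0.3113  0.9503]] 61.22709024039596
```

>>> carry_out(
  dr=[
    [0,0,0],
    [0,0,0],
    [0,0,0],
    [0,0,0],
    [0,0,0],
    [0,0,0],
    [0,0,0],
    [0,0,0],
    [0,0,0],
    [0,0,0],
    [0,0,0],
    [0,0,0],
    [0,0,0],
    [0,0,0],
    [0,0,0],
    [0,0,0],
  ],
  translation=[
    [35,-27.6,3],
    [35,-27.6,3],
    [35,-27.6,3],
    [35,-27.6,3],
    [35,-27.6,3],
    [35,-27.6,3],
    [35,-27.6,3],
    [35,-27.6,3],
    [35,-27.6,3],
    [35,-27.6,3],
    [35,-27.6,3],
    [35,-27.6,3],
    [35,-27.6,3],
    [35,-27.6,3],
    [35,-27.6,3],
    [35,-27.6,3],
  ],
  claw=[0.3,0.3,0.3,0.3,0.3,0.3,0.3,0.3,0.3,0.3,0.3,0.3,0.3,0.3,0.3,0.3],
  newtons=60,
)

```text
t: 2.4
tcp_pos: [0.4606, -0.1792, 0.1769]
tcp_rot: [[0.916, 0.401, -0.0], [0.401, -0.916, -0.0], [-0.0, 0.0, -1.0]]
wrist_force: [0.5, 0.1, 0.3]
opening: 0.0258
grip_force: 0.0
```

```bash
cat > w.py <<'E'
from h import *
import sys
np.set_printoptions(precision=4,suppress=True)
name,c,r,zlo=sys.argv[1],(float(sys.argv[2]),float(sys.argv[3])),float(sys.argv[4]),float(sys.argv[5])
s=arm.get_state(); im,d=optics.read_camera("wrist"); W=cloud("wrist",d)
print(s["t"],s["tcp_pos"],s["opening"],s["wrist_force"])
hsv=cv2.cvtColor(im,cv2.COLOR_BGR2HSV); H,S,V=[hsv[...,i].astype(int) for i in range(3)]
m={"ring":((H<6)|(H>174))&(S>180)&(V>90),"cup":(H>=24)&(H<=34)&(S>120)&(V>70)}[name]
k=m&(np.hypot(W[...,0]-c[0],W[...,1]-c[1])<r)&(W[...,2]>zlo)
P=W[k]; zt=np.percentile(P[:,2],[5,25,50,75,95]); print("n",k.sum(),"z",zt)
top=P[P[:,2]>zt[3]-.003]; hull=cv2.convexHull(top[:,:2].astype(np.float32))
print("top ctr bbox",(top.min(0)+top.max(0))/2,np.ptp(top,0),"circle",cv2.minEnclosingCircle(hull))
im2=im.copy(); q=pix("wrist",[*c,zlo]); cv2.imwrite(f"pics/w_{name}_{s['t']:.2f}.png",im2); print(pix("wrist",(top.min(0)+top.max(0))/2))
E
python3 w.py cup .461 -.178 .05 .03; ls pics
```

```text
2.4 [ 0.4606 -0.1792  0.1769] 0.025840266810548136 [0.5008 0.1367 0.3442]
n 410 z [0.0432 0.0445 0.0451 0.0455 0.0462]
top ctr bbox [ 0.461  -0.1757  0.0448] [0.0287 0.0286 0.0041] circle ((0.46104687452316284, -0.17596130073070526), 0.014904193580150604)
(np.float64(257.0562834661206), np.float64(172.84430876186164))
scene0.png
scenecrop.png
top0.png
w_cup_2.40.png
```

>>> carry_out(
  dr=[
    [0,0,0],
    [0,0,0],
    [0,0,0],
    [0,0,0],
    [0,0,0],
    [0,0,0],
    [0,0,0],
    [0,0,0],
    [0,0,0],
    [0,0,0],
    [0,0,0],
    [0,0,0],
    [0,0,0],
    [0,0,0],
    [0,0,0],
  ],
  translation=[
    [2,-2,-2.5],
    [25.4,-29.5,-2.5],
    [25.4,-29.5,-2.5],
    [25.4,-29.5,-2.5],
    [25.4,-29.5,-2.5],
    [25.4,-29.5,-2.5],
    [25.4,-29.5,-2.5],
    [25.4,-29.5,-2.5],
    [25.4,-29.5,-2.5],
    [25.4,-29.5,-2.5],
    [25.4,-29.5,-2.5],
    [25.4,-29.5,-2.5],
    [25.4,-29.5,-2.5],
    [25.4,-29.5,-2.5],
    [25.4,-29.5,-2.5],
  ],
  claw=[0.3,0.3,0.3,0.3,0.3,0.3,0.3,0.3,0.3,0.3,0.3,0.3,0.3,0.3,0.3],
)

```text
t: 3.95
tcp_pos: [0.5748, 0.1929, 0.202]
tcp_rot: [[0.916, 0.401, 0.0], [0.401, -0.916, 0.0], [0.0, 0.0, -1.0]]
wrist_force: [0.7, 0.5, 0.3]
opening: 0.0257
grip_force: 0.0
```

```bash
python3 w.py ring .575 .193 .05 .08
python3 - <<'E'
from h import *
import glob
f=sorted(glob.glob("pics/w_ring*"))[-1]; im=cv2.imread(f)
print([ (round(r["p"],2), world("wrist",r["at"]).round(4)) for l in ("nozzle","mouth") for r in models.tip_of("wrist",l)[:2]])
_,d=optics.read_camera("wrist"); W=cloud("wrist",d); k=(np.hypot(W[...,0]-.575,W[...,1]-.193)<.02)&(W[...,2]>.105)&(W[...,2]<.148)
for a in range(105,146,8):
    j=k&(abs(W[...,2]-(a+4)/1000)<.004); print(a,j.sum(),W[j].mean(0).round(4) if j.any() else "", np.ptp(W[j],axis=0).round(4) if j.any() else "")
cv2.imwrite("pics/wr1.png",cv2.hconcat([cv2.resize(im[20:320,100:400],None,fx=1.3,fy=1.3),cv2.resize(cv2.imread("pics/w_cup_2.40.png")[20:320,100:400],None,fx=1.3,fy=1.3)]))
E
```

```text
3.95 [0.5748 0.1929 0.202 ] 0.025670634982324827 [0.7262 0.4613 0.3379]
n 173 z [0.0933 0.0942 0.0949 0.0952 0.0959]
top ctr bbox [0.5744 0.1958 0.0945] [0.0545 0.0541 0.004 ] circle ((0.5745756030082703, 0.19595302641391754), 0.027514396235346794)
(np.float64(257.3902589404071), np.float64(180.89736868727147))
[(0.91, array([0.5771, 0.1944, 0.0444])), (0.59, array([0.5726, 0.1964, 0.0811])), (0.24, array([0.5714, 0.1969, 0.0019]))]
105 42 [0.5792 0.1983 0.1091] [0.0065 0.0117 0.0078]
113 45 [0.5792 0.1981 0.117 ] [0.0082 0.0115 0.0077]
121 80 [0.5781 0.1975 0.1262] [0.0134 0.0139 0.0079]
129 122 [0.5764 0.197  0.1327] [0.0106 0.0122 0.0079]
137 75 [0.5748 0.1962 0.1388] [0.0068 0.0073 0.0039]
145 0
```

View pics/wr1.png

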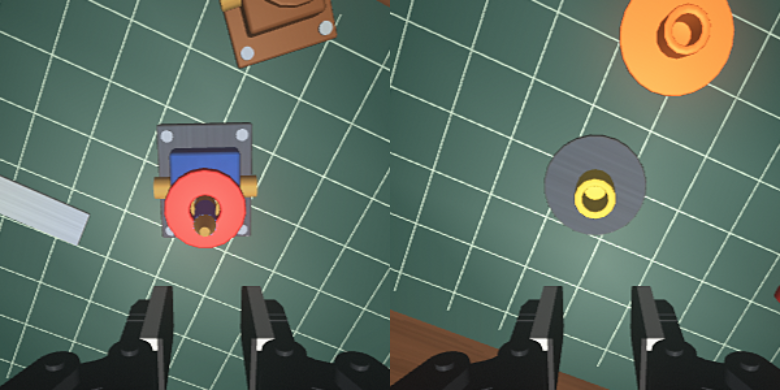

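The crop shows the chosen outlet: red ring on a blue block, nozzle tip at crop (203,230). On the right is the yellow cup in its dark foot at (595,197). I'll check the wrist camera's sideways bias against the fingers themselves.

Run:
```python
from h import *
np.set_printoptions(precision=4,suppress=True)
s=arm.get_state(); T=np.array(s["tcp_rot"]); im,d=optics.read_camera("wrist"); W=cloud("wrist",d)
L=(W-s["tcp_pos"])@T
print("cx",optics.camera_model("wrist")["cx"],optics.camera_model("wrist")["cy"])
for z0 in(-.03,-.02,-.01,-.005,0,.005):
    k=(abs(L[...,2]-z0)<.003)&(abs(L[...,0])<.03)&(abs(L[...,1])<.045)
    P=L[k]; 
    if len(P)>4: print(z0,len(P),"left inner",P[P[:,1]<0][:,1].max() if (P[:,1]<0).any() else None,"right inner",P[P[:,1]>0][:,1].min() if (P[:,1]>0).any() else None,"x",P[:,0].min(),P[:,0].max(),"y",P[:,1].min(),P[:,1].max())
```

```text
cx 258.86437477650117 192.4322399926211
-0.03 324 left inner -0.014343036399158059 right inner 0.010976646117015829 x -0.011004586289411747 0.011744652538544826 y -0.027224657415957258 0.023726445078415745
```

Run:
```python
from h import *
np.set_printoptions(precision=4,suppress=True)
s=arm.get_state(); T=np.array(s["tcp_rot"]); im,d=optics.read_camera("wrist"); W=cloud("wrist",d); L=(W-s["tcp_pos"])@T
for r in(225,235,240,245,250,260,280): print(r,[ (c,L[r,c].round(3).tolist()) for c in (222,228,290,297)])
```

```text
225 [(222, [-0.083, -0.047, 0.201]), (228, [-0.083, -0.04, 0.203]), (290, [-0.084, 0.037, 0.204]), (297, [-0.083, 0.046, 0.202])]
235 [(222, [-0.097, -0.048, 0.203]), (228, [-0.098, -0.04, 0.204]), (290, [-0.097, 0.038, 0.203]), (297, [-0.097, 0.046, 0.202])]
240 [(222, [0.01, -0.019, -0.027]), (228, [0.011, -0.016, -0.028]), (290, [0.011, 0.013, -0.029]), (297, [0.011, 0.017, -0.027])]
245 [(222, [0.011, -0.018, -0.032]), (228, [0.011, -0.016, -0.033]), (290, [0.011, 0.013, -0.033]), (297, [0.011, 0.016, -0.033])]
250 [(222, [0.011, -0.018, -0.038]), (228, [0.011, -0.015, -0.038]), (290, [0.011, 0.012, -0.038]), (297, [0.011, 0.015, -0.037])]
260 [(222, [0.011, -0.017, -0.047]), (228, [0.011, -0.014, -0.046]), (290, [0.011, 0.011, -0.046]), (297, [0.011, 0.014, -0.046])]
280 [(222, [0.011, -0.015, -0.061]), (228, [0.003, -0.014, -0.048]), (290, [0.004, 0.011, -0.051]), (297, [0.011, 0.013, -0.062])]
```

>>> carry_out(
  dr=[
    [0,0,0],
    [0,0,0],
    [0,0,0],
    [0,0,0],
    [0,0,0],
  ],
  translation=[
    [0,0,0],
    [0,0,0],
    [0,0,0],
    [0,0,0],
    [0,0,0],
  ],
  claw=[0,0,0,0,0],
)

```text
t: 4.75
tcp_pos: [0.5747, 0.1934, 0.2019]
tcp_rot: [[0.916, 0.402, 0.0], [0.402, -0.916, 0.0], [0.0, -0.0, -1.0]]
wrist_force: [-0.2, -0.1, 0.3]
opening: -0.0002
grip_force: 0.0
```

Run:
```python
from h import *
np.set_printoptions(precision=4,suppress=True)
s=arm.get_state(); T=np.array(s["tcp_rot"]); im,d=optics.read_camera("wrist"); W=cloud("wrist",d); L=(W-s["tcp_pos"])@T
print(s["opening"],s["t"]); cv2.imwrite("pics/shut.png",im)
for c in (245,252,262,270): print(c,[(r,L[r,c].round(3).tolist()) for r in range(205,262,6)])
k=(abs(L[...,0])<.03)&(abs(L[...,1])<.045)&(L[...,2]<.02); P=L[k]; print(P[:,2].max(), np.median(P[P[:,2]>-.05],0))
```

```text
-0.00018061221013349283 4.75
245 [(205, [-0.021, -0.014, 0.106]), (211, [-0.065, -0.018, 0.202]), (217, [-0.072, -0.018, 0.201]), (223, [-0.08, -0.018, 0.201]), (229, [-0.089, -0.019, 0.202]), (235, [-0.097, -0.019, 0.202]), (241, [0.011, -0.008, -0.029]), (247, [0.011, -0.008, -0.036]), (253, [0.011, -0.008, -0.04]), (259, [0.011, -0.007, -0.045])]
252 [(205, [-0.021, -0.008, 0.107]), (211, [-0.065, -0.01, 0.203]), (217, [-0.072, -0.01, 0.201]), (223, [-0.081, -0.01, 0.203]), (229, [-0.089, -0.01, 0.202]), (235, [-0.097, -0.01, 0.202]), (241, [0.011, -0.005, -0.029]), (247, [0.011, -0.005, -0.035]), (253, [0.011, -0.004, -0.04]), (259, [0.011, -0.004, -0.046])]
262 [(205, [-0.021, 0.001, 0.107]), (211, [-0.065, 0.003, 0.202]), (217, [nan, nan, nan]), (223, [-0.081, 0.003, 0.204]), (229, [-0.089, 0.003, 0.202]), (235, [-0.097, 0.003, 0.203]), (241, [0.011, 0.0, -0.03]), (247, [0.011, -0.0, -0.036]), (253, [0.011, -0.0, -0.041]), (259, [0.012, -0.0, -0.047])]
270 [(205, [-0.021, 0.009, 0.106]), (211, [-0.064, 0.012, 0.201]), (217, [-0.072, 0.012, 0.2]), (223, [-0.08, 0.012, 0.202]), (229, [-0.088, 0.012, 0.202]), (235, [-0.097, 0.013, 0.202]), (241, [0.011, 0.004, -0.029]), (247, [0.011, 0.004, -0.035]), (253, [0.011, 0.003, -0.04]), (259, [0.011, 0.003, -0.046])]
-0.026496578210061985 [ 0.0105 -0.0014 -0.0406]
```

View pics/shut.png

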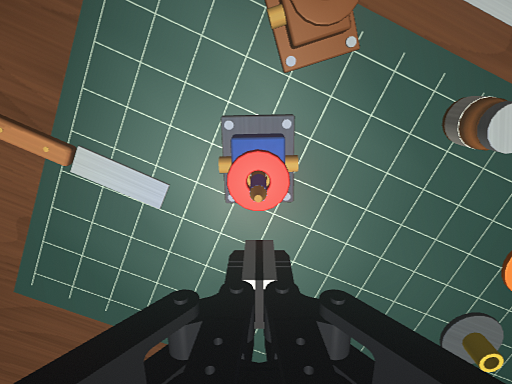

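The picture shows shut fingers at (258,240) and the nozzle tip at (258,197). The wrist view puts the fingertips about 27 mm behind the TCP. I'll check that in the fixed cameras.

Run:
```python
from h import *
np.set_printoptions(precision=4,suppress=True)
s=arm.get_state(); T=np.array(s["tcp_rot"]); print(arm.grip_point_offset, [a for a in dir(arm) if a[0]!='_'])
im,d=optics.read_camera("scene"); W=cloud("scene",d); L=(W-s["tcp_pos"])@T
k=(abs(L[...,0])<.06)&(abs(L[...,1])<.08)&(L[...,2]<.05)
P=L[k]
for z in np.arange(-.12,.03,.008):
    q=P[abs(P[:,2]-z)<.004]
    if len(q): print(round(z,3),len(q),q.min(0),q.max(0))
u,v=pix("scene",s["tcp_pos"]); u,v=int(u),int(v); print(u,v)
c=cv2.resize(im[v-60:v+40,u-60:u+60],None,fx=5,fy=5,interpolation=cv2.INTER_CUBIC); cv2.circle(c,(300,300),4,(255,0,255),1); cv2.imwrite("pics/sc2.png",c)
```

```text
0.0187 ['IKError', 'get_state', 'grip_point_offset']
-0.12 129 [-0.0103 -0.0611 -0.1238] [ 0.0224  0.0578 -0.116 ]
-0.112 135 [-0.0109 -0.0621 -0.116 ] [ 0.0198  0.0609 -0.108 ]
-0.104 91 [-0.0098 -0.0581 -0.108 ] [ 0.0195  0.0582 -0.1002]
-0.096 90 [-0.0128 -0.0518 -0.0999] [ 0.0197  0.0521 -0.092 ]
-0.088 77 [-0.0095 -0.0472 -0.0919] [ 0.0184  0.0465 -0.0843]
-0.08 102 [-0.0103 -0.0401 -0.0839] [ 0.0162  0.0377 -0.076 ]
-0.072 71 [-0.0145 -0.0331 -0.0759] [ 0.0154  0.0346 -0.0681]
-0.064 26 [ 0.0051 -0.0185 -0.0676] [ 0.0155  0.0217 -0.0611]
-0.056 27 [-0.0033 -0.0149 -0.0599] [ 0.012   0.0136 -0.0523]
-0.048 29 [-0.0025 -0.0144 -0.0519] [ 0.014   0.0126 -0.0444]
-0.04 32 [-0.005  -0.0145 -0.044 ] [ 0.0124  0.0127 -0.0363]
-0.032 22 [-0.0065 -0.0137 -0.0355] [ 0.012   0.0125 -0.0281]
-0.024 4 [ 0.0023 -0.0069 -0.0271] [ 0.0114  0.0049 -0.0243]
313 179
```

View pics/sc2.png

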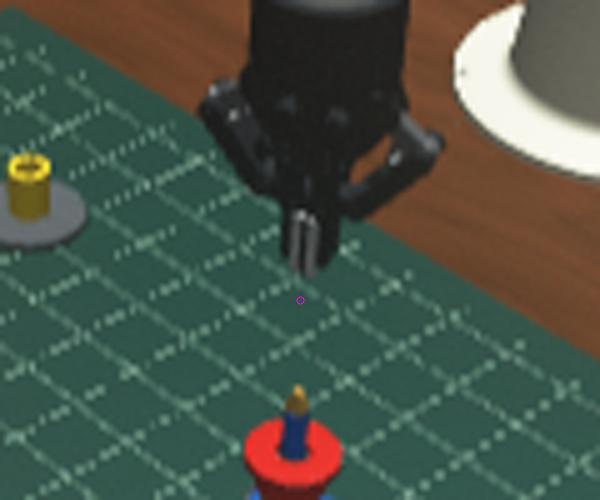

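Both cameras agree: the real fingertips sit about 26 mm above the reported TCP. So I expect ring touch at a reported TCP z of about 0.070. I'll straddle the nozzle and come down in stages, checking force.

>>> carry_out(
  dr=[
    [0,0,0],
    [0,0,0],
    [0,0,0],
    [0,0,0],
    [0,0,0],
    [0,0,0],
    [0,0,0],
    [0,0,0],
    [0,0,0],
    [0,0,0],
    [0,0,0],
  ],
  translation=[
    [0.06,-0.05,0],
    [0.06,-0.05,0],
    [0.06,-0.05,1],
    [0.06,-0.05,2.5],
    [0.06,-0.05,4],
    [0.06,-0.05,5.5],
    [0.06,-0.05,7],
    [0.06,-0.05,8],
    [0.06,-0.05,9],
    [0.06,-0.05,9.5],
    [0.06,-0.05,9.5],
  ],
  claw=[0.3,0.3,0.3,0.3,0.3,0.3,0.3,0.3,0.3,0.3,0.3],
)

```text
t: 5.95
tcp_pos: [0.5748, 0.1941, 0.1063]
tcp_rot: [[0.916, 0.402, -0.001], [0.402, -0.916, -0.0], [-0.001, -0.0, -1.0]]
wrist_force: [-0.2, -0.1, 0.2]
opening: 0.0255
grip_force: 0.0
```

>>> carry_out(
  dr=[
    [0,0,0],
    [0,0,0],
    [0,0,0],
  ],
  translation=[
    [0,0,0.3],
    [0,0,0.5],
    [0,0,0.5],
  ],
  claw=[0.3,0.3,0.3],
)

```text
t: 6.25
tcp_pos: [0.5751, 0.1941, 0.1019]
tcp_rot: [[0.916, 0.402, 0.0], [0.402, -0.916, 0.0], [0.0, 0.0, -1.0]]
wrist_force: [-0.5, 0.2, 1.3]
opening: 0.0259
grip_force: 0.0
```

Run:
```python
from h import *
np.set_printoptions(precision=4,suppress=True)
s=arm.get_state(); T=np.array(s["tcp_rot"]); im,d=optics.read_camera("wrist"); W=cloud("wrist",d); L=(W-s["tcp_pos"])@T
im2,d2=optics.read_camera("scene"); u,v=map(int,pix("scene",[.575,.194,.1]))
a=cv2.resize(im[130:330,160:360],(400,400)); b=cv2.resize(im2[v-50:v+30,u-40:u+40],(400,400),interpolation=cv2.INTER_CUBIC); cv2.imwrite("pics/mid.png",cv2.hconcat([a,b]))
k=(abs(L[...,0]-.011)<.003)&(abs(L[...,1])<.04); print("tip z",L[k][:,2].max(), s["wrist_force"],s["t"],s["tcp_pos"])
hsv=cv2.cvtColor(im,cv2.COLOR_BGR2HSV); red=((hsv[...,0]<6)|(hsv[...,0]>174))&(hsv[...,1]>180)&(hsv[...,2]>90)&(W[...,2]>.08)
print(np.nanpercentile(W[red][:,2],[5,50,95]),red.sum())
```

```text
tip z 0.10305239296193759 [-0.5212  0.2102  1.2613] 6.25 [0.5751 0.1941 0.1019]
[0.091  0.095  0.0961] 366
```

View pics/mid.png

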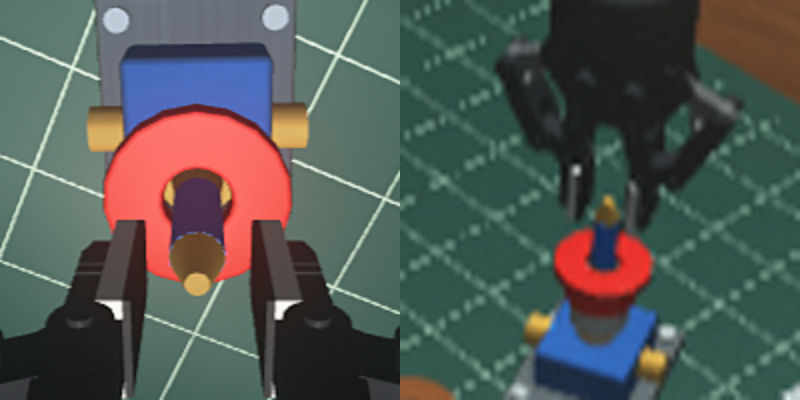

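The fingers straddle the nozzle symmetrically (left crop, gap 145 to 253, nozzle at 197) and are still well above the ring. I continue down.

>>> carry_out(
  dr=[
    [0,0,0],
    [0,0,0],
    [0,0,0],
    [0,0,0],
    [0,0,0],
  ],
  translation=[
    [0,0,0.6],
    [0,0,1.2],
    [0,0,1.8],
    [0,0,2.2],
    [0,0,2.2],
  ],
  claw=[0.3,0.3,0.3,0.3,0.3],
)

```text
t: 6.85
tcp_pos: [0.5746, 0.194, 0.079]
tcp_rot: [[0.916, 0.402, -0.001], [0.402, -0.916, -0.0], [-0.001, -0.0, -1.0]]
wrist_force: [-0.7, 0.7, 1.1]
opening: 0.0255
grip_force: 0.0
```

>>> carry_out(
  dr=[
    [0,0,0],
    [0,0,0],
    [0,0,0],
  ],
  translation=[
    [0,0,0.2],
    [0,0,0.4],
    [0,0,0.4],
  ],
  claw=[0.3,0.3,0.3],
)

```text
t: 7.15
tcp_pos: [0.575, 0.1941, 0.0758]
tcp_rot: [[0.916, 0.402, -0.0], [0.402, -0.916, -0.0], [-0.0, -0.0, -1.0]]
wrist_force: [0.4, -0.5, 0.1]
opening: 0.0257
grip_force: 0.0
```

>>> carry_out(
  dr=[
    [0,0,0],
    [0,0,0],
    [0,0,0],
  ],
  translation=[
    [0,0,0.2],
    [0,0,0.3],
    [0,0,0.3],
  ],
  claw=[0.3,0.3,0.3],
)

```text
t: 7.45
tcp_pos: [0.575, 0.1941, 0.0728]
tcp_rot: [[0.916, 0.402, -0.0], [0.402, -0.916, -0.0], [-0.0, -0.0, -1.0]]
wrist_force: [0.5, -0.1, -0.3]
opening: 0.0256
grip_force: 0.0
```

>>> carry_out(
  dr=[
    [0,0,0],
    [0,0,0],
    [0,0,0],
  ],
  translation=[
    [0,0,0.2],
    [0,0,0.3],
    [0,0,0.3],
  ],
  claw=[0.3,0.3,0.3],
)

```text
t: 7.75
tcp_pos: [0.5753, 0.1942, 0.07]
tcp_rot: [[0.916, 0.402, 0.0], [0.402, -0.916, 0.0], [0.0, 0.0, -1.0]]
wrist_force: [-1.6, -1.0, 5.4]
opening: 0.0258
grip_force: 2.5
```

>>> carry_out(
  dr=[
    [0,0,0],
    [0,0,0],
    [0,0,0],
    [0,0,0],
  ],
  translation=[
    [0,0,0.2],
    [0,0,0.4],
    [0,0,0.5],
    [0,0,0.5],
  ],
  claw=[0.3,0.3,0.3,0.3],
)

```text
t: 8.15
tcp_pos: [0.5753, 0.1942, 0.0651]
tcp_rot: [[0.916, 0.402, 0.001], [0.402, -0.916, 0.0], [0.001, 0.0, -1.0]]
wrist_force: [-1.1, -0.4, 7.1]
opening: 0.0257
grip_force: 3.5
```

>>> carry_out(
  dr=[
    [0,0,0],
    [0,0,0],
    [0,0,0],
  ],
  translation=[
    [0,0,0.05],
    [0,0,0.1],
    [0,0,0.1],
  ],
  claw=[0.3,0.3,0.3],
)

```text
t: 8.45
tcp_pos: [0.5753, 0.1942, 0.064]
tcp_rot: [[0.916, 0.402, 0.0], [0.402, -0.916, 0.0], [0.0, 0.0, -1.0]]
wrist_force: [0.6, -0.3, 2.3]
opening: 0.0256
grip_force: 1.4
```

>>> carry_out(
  dr=[
    [0,0,0],
    [0,0,0],
    [0,0,0],
  ],
  translation=[
    [0,0,0.03],
    [0,0,0.05],
    [0,0,0.05],
  ],
  claw=[0.3,0.3,0.3],
)

```text
t: 8.75
tcp_pos: [0.5753, 0.1942, 0.0636]
tcp_rot: [[0.916, 0.402, 0.001], [0.402, -0.916, 0.0], [0.001, 0.0, -1.0]]
wrist_force: [-1.1, -0.3, 6.9]
opening: 0.0254
grip_force: 3.2
```

```bash
cat > nz.py <<'E'
from h import *
np.set_printoptions(precision=4,suppress=True)
s=arm.get_state(); print(s["t"],s["tcp_pos"],s["wrist_force"],s["grip_force"])
for n in("top","scene","wrist"):
    im,d=optics.read_camera(n); W=cloud(n,d); r=np.hypot(W[...,0]-.575,W[...,1]-.195)
    hsv=cv2.cvtColor(im,cv2.COLOR_BGR2HSV); H,S=hsv[...,0].astype(int),hsv[...,1]
    red=((H<6)|(H>174))&(S>180)&(r<.035); nz=(S>60)&~red&(r<.012)&(W[...,2]<.175)&(W[...,2]>.07)
    print(n,"ring z",np.nanpercentile(W[red][:,2],[50,90]) if red.any() else None,"noz top",np.nanpercentile(W[nz][:,2],[90,98,100]) if nz.any() else None)
    if n=="wrist": cv2.imwrite(f"pics/w_{s['t']:.2f}.png",cv2.resize(im[100:384,110:400],None,fx=1.6,fy=1.6))
E
python3 nz.py
```

```text
8.75 [0.5753 0.1942 0.0636] [-1.1211 -0.2729  6.9252] 3.201863939248142
top ring z None noz top None
scene ring z [0.0863 0.0888] noz top [0.1445 0.1602 0.1626]
wrist ring z [0.0868 0.0879] noz top [0.1446 0.1474 0.162 ]
```

>>> carry_out(
  dr=[
    [0,0,0],
    [0,0,0],
    [0,0,0],
  ],
  translation=[
    [0,0,0.03],
    [0,0,0.06],
    [0,0,0.06],
  ],
  claw=[0.3,0.3,0.3],
)

```text
t: 9.2
tcp_pos: [0.5753, 0.1942, 0.063]
tcp_rot: [[0.916, 0.402, 0.0], [0.402, -0.916, 0.0], [0.0, 0.0, -1.0]]
wrist_force: [-1.4, 0.5, 6.3]
opening: 0.0254
grip_force: 3.5
```

```bash
python3 nz.py; ls pics | tail -3
```

```text
9.2 [0.5753 0.1942 0.063 ] [-1.3741  0.4581  6.3223] 3.5184194492467213
top ring z None noz top None
scene ring z [0.0862 0.0882] noz top [0.1418 0.1587 0.1633]
wrist ring z [0.0862 0.0873] noz top [0.1446 0.1474 0.1621]
w_cup_2.40.png
w_ring_3.95.png
wr1.png
```

>>> carry_out(
  dr=[
    [0,0,0],
    [0,0,0],
    [0,0,0],
  ],
  translation=[
    [0,0,0.03],
    [0,0,0.03],
    [0,0,0.03],
  ],
  claw=[0.3,0.3,0.3],
)

```text
t: 9.65
tcp_pos: [0.5753, 0.1942, 0.0628]
tcp_rot: [[0.916, 0.402, 0.001], [0.402, -0.916, 0.0], [0.001, 0.0, -1.0]]
wrist_force: [-1.4, -0.8, 7.3]
opening: 0.0252
grip_force: 3.6
```

```bash
python3 nz.py; cp pics/w_9.5*.png pics/p1.png; ls pics
```

```text
9.65 [0.5753 0.1942 0.0628] [-1.3987 -0.8454  7.3406] 3.559082305218908
top ring z None noz top None
scene ring z [0.0859 0.0886] noz top [0.1428 0.1603 0.1637]
wrist ring z [0.086  0.0869] noz top [0.1447 0.1474 0.1617]
mid.png
sc2.png
scene0.png
scenecrop.png
shut.png
top0.png
w_8.75.png
w_9.20.png
w_9.65.png
w_cup_2.40.png
w_ring_3.95.png
wr1.pngcp: cannot stat 'pics/w_9.5*.png': No such file or directory
```

View pics/w_9.65.png

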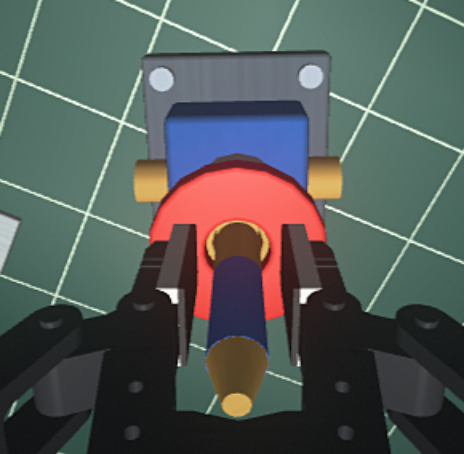

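The nozzle has popped up: bare brass now shows under the blue grip at (240,240), and the tip measures about 0.147. I lift off the ring and take a soft grip on the blue part.

>>> carry_out(
  dr=[
    [0,0,0],
    [0,0,0],
    [0,0,0],
    [0,0,0],
  ],
  translation=[
    [0,0,-0.3],
    [0,0,-0.7],
    [0,0,-1.3],
    [0,0,-1.3],
  ],
  claw=[0.3,0.3,0.3,0.3],
)

```text
t: 10.2
tcp_pos: [0.5755, 0.1942, 0.0763]
tcp_rot: [[0.916, 0.402, 0.001], [0.402, -0.916, 0.0], [0.001, 0.0, -1.0]]
wrist_force: [-0.0, -0.8, 0.3]
opening: 0.0254
grip_force: 0.0
```

```bash
python3 nz.py
```

```text
10.2 [0.5755 0.1942 0.0763] [-0.0419 -0.7638  0.2676] 0.0
top ring z None noz top None
scene ring z [0.0874 0.09  ] noz top [0.1422 0.1524 0.1733]
wrist ring z [0.0872 0.0882] noz top [0.1445 0.1473 0.1732]
```

>>> carry_out(
  dr=[
    [0,0,0],
    [0,0,0],
    [0,0,0],
    [0,0,0],
    [0,0,0],
  ],
  translation=[
    [0,0,0],
    [0,0,0],
    [0,0,0],
    [0,0,0],
    [0,0,0],
  ],
  claw=[0.2,0.15,0.1,0.1,0.1],
  newtons=20,
)

```text
t: 10.85
tcp_pos: [0.5749, 0.1942, 0.0753]
tcp_rot: [[0.916, 0.402, -0.0], [0.402, -0.916, 0.0], [-0.0, -0.0, -1.0]]
wrist_force: [-0.8, 1.9, -1.3]
opening: 0.0133
grip_force: 19.5
```

>>> carry_out(
  dr=[
    [0,0,0],
    [0,0,0],
    [0,0,0],
    [0,0,0],
    [0,0,0],
    [0,0,0],
    [0,0,0],
  ],
  translation=[
    [0,0,0],
    [0,0,0],
    [0,0,-0.3],
    [0,0,-0.6],
    [0,0,-0.9],
    [0,0,-1.2],
    [0,0,-1.2],
  ],
  claw=[0.05,0.05,0.05,0.05,0.05,0.05,0.05],
  newtons=60,
)

```text
t: 11.55
tcp_pos: [0.5753, 0.1942, 0.0883]
tcp_rot: [[0.916, 0.402, 0.001], [0.402, -0.916, 0.0], [0.001, 0.0, -1.0]]
wrist_force: [-3.1, 0.9, 2.4]
opening: 0.0126
grip_force: 60.7
```

>>> carry_out(
  dr=[
    [0,0,0],
    [0,0,0],
    [0,0,0],
    [0,0,0],
    [0,0,0],
    [0,0,0],
    [0,0,0],
    [0,0,0],
    [0,0,0],
    [0,0,0],
  ],
  translation=[
    [0,0,-0.3],
    [0,0,-0.6],
    [0,0,-0.9],
    [0,0,-1.2],
    [0,0,-1.6],
    [0,0,-2.2],
    [0,0,-3.2],
    [0,0,-4.5],
    [0,0,-6],
    [0,0,-6],
  ],
  claw=[0.05,0.05,0.05,0.05,0.05,0.05,0.05,0.05,0.05,0.05],
)

```text
t: 12.55
tcp_pos: [0.5764, 0.1945, 0.1501]
tcp_rot: [[0.916, 0.402, 0.004], [0.402, -0.916, 0.001], [0.004, 0.001, -1.0]]
wrist_force: [1.2, -0.2, -1.4]
opening: 0.0124
grip_force: 60.7
```

```bash
cat > held.py <<'E'
from h import *
np.set_printoptions(precision=4,suppress=True)
s=arm.get_state(); T=np.array(s["tcp_rot"]); print(s["t"],s["tcp_pos"],s["wrist_force"],s["opening"])
im,d=optics.read_camera("wrist"); W=cloud("wrist",d); L=(W-s["tcp_pos"])@T
k=(np.hypot(L[...,0],L[...,1]+.0015)<.013)&(L[...,2]<.09)&(L[...,2]>-.02)
for z in np.arange(-.02,.07,.01):
    q=L[k&(abs(L[...,2]-z)<.005)]
    if len(q): print("tool z",round(z,3),len(q),"y mid",(q[:,1].min()+q[:,1].max())/2,"w",np.ptp(q[:,1]),"x max",np.percentile(q[:,0],95))
print("nozzle",[(round(r["p"],2),((world("wrist",r["at"])-s["tcp_pos"])@T).round(4)) for r in models.tip_of("wrist","nozzle")[:2]])
cv2.imwrite(f"pics/held_{s['t']:.2f}.png",im)
im,d=optics.read_camera("scene"); W=cloud("scene",d); hsv=cv2.cvtColor(im,cv2.COLOR_BGR2HSV); H,S=hsv[...,0].astype(int),hsv[...,1]
red=((H<6)|(H>174))&(S>180)&(np.hypot(W[...,0]-.575,W[...,1]-.195)<.035); print("ring z",np.nanpercentile(W[red][:,2],[50,90]))
cv2.imwrite(f"pics/helds_{s['t']:.2f}.png",im)
E
python3 held.py
```

```text
12.55 [0.5764 0.1945 0.1501] [ 1.1882 -0.1538 -1.4125] 0.012415476203910885
tool z -0.02 113 y mid -0.0017184966812942982 w 0.012760092661877293 x max 0.006632807415533769
tool z -0.01 206 y mid -0.0017015672042321166 w 0.013454481943166566 x max 0.006546497890243067
tool z 0.0 165 y mid -0.0016901423819488453 w 0.013675223375316908 x max 0.006273397780989528
tool z 0.01 154 y mid -0.0017023675210778894 w 0.013691160291265273 x max 0.006382800275901557
tool z 0.02 65 y mid -0.0020240842720630576 w 0.013461738913814527 x max 0.006504918411339026
tool z 0.05 17 y mid -0.0024571901938694914 w 0.023711984405101586 x max 0.011455794297260213
tool z 0.06 387 y mid -0.0016949236080884738 w 0.025414208154008903 x max 0.011673181212828582
nozzle [(0.58, array([-0.0009, -0.0021,  0.0272]))]
ring z [0.0949 0.097 ]
```

The sleeve has snapped forward (ring top back at about 0.096), and the nozzle is held straight. I carry it over the cup.

>>> carry_out(
  dr=[
    [0,0,0],
    [0,0,0],
    [0,0,0],
    [0,0,0],
    [0,0,0],
    [0,0,0],
    [0,0,0],
    [0,0,0],
    [0,0,0],
    [0,0,0],
    [0,0,0],
    [0,0,0],
    [0,0,0],
    [0,0,0],
    [0,0,0],
    [0,0,0],
    [0,0,0],
    [0,0,0],
  ],
  translation=[
    [-1,1.2,0],
    [-3,3.5,0],
    [-5.5,6.4,0],
    [-8,9.3,0],
    [-10.5,12.2,0],
    [-13,15.1,0],
    [-15.5,18,0],
    [-18,21,0],
    [-20.5,23.9,0],
    [-22.8,26.5,0],
    [-24.5,28.5,0],
    [-25.35,29.5,0],
    [-25.35,29.5,1],
    [-25.35,29.5,2.5],
    [-25.35,29.5,4],
    [-25.35,29.5,4.5],
    [-25.35,29.5,4.5],
    [-25.35,29.5,4.5],
  ],
  claw=[0.05,0.05,0.05,0.05,0.05,0.05,0.05,0.05,0.05,0.05,0.05,0.05,0.05,0.05,0.05,0.05,0.05,0.05],
)

```text
t: 14.5
tcp_pos: [0.4618, -0.1775, 0.1027]
tcp_rot: [[0.915, 0.403, -0.0], [0.403, -0.915, 0.0], [0.0, -0.0, -1.0]]
wrist_force: [0.4, -1.1, -0.6]
opening: 0.0128
grip_force: 60.7
```

```bash
python3 held.py
python3 - <<'E'
from h import *
import glob
np.set_printoptions(precision=4,suppress=True)
s=arm.get_state(); T=np.array(s["tcp_rot"])
for n in("wrist","scene","top"):
    im,d=optics.read_camera(n); W=cloud(n,d); L=(W-s["tcp_pos"])@T; hsv=cv2.cvtColor(im,cv2.COLOR_BGR2HSV); H,S,V=[hsv[...,i].astype(int) for i in range(3)]
    k=(H>=24)&(H<=34)&(S>120)&(V>70)&(np.hypot(W[...,0]-.461,W[...,1]+.177)<.03)&(W[...,2]>.04)&(W[...,2]<.049)
    if k.sum()>5:
        P=L[k]; print(n,k.sum(),"cup in tool",(P.min(0)+P.max(0))/2,np.ptp(P,0),"circ",cv2.minEnclosingCircle(P[:,:2].astype(np.float32)))
    if n=="wrist": cv2.imwrite("pics/over.png",im)
E
```

```text
14.5 [ 0.4618 -0.1775  0.1027] [ 0.4464 -1.061  -0.5974] 0.012800886721539057
tool z -0.02 108 y mid -0.0013809313611612365 w 0.012886037529903537 x max 0.0071602867722510245
tool z -0.01 198 y mid -0.001373654874410873 w 0.013585999073351824 x max 0.007142996324506603
tool z 0.0 170 y mid -0.001373594833278979 w 0.013188867537232942 x max 0.006896018646840301
tool z 0.01 149 y mid -0.001432700710447975 w 0.013798391943817899 x max 0.007081445764802667
tool z 0.02 41 y mid -0.00166048829088651 w 0.013504863137555822 x max 0.007178893535178152
tool z 0.05 1 y mid 0.00473325574241412 w 0.0 x max 0.010704783488562665
tool z 0.06 464 y mid -0.001376298998992758 w 0.02564535194950918 x max 0.011508875599886384
nozzle [(0.71, array([ 0.0033, -0.0007,  0.0236])), (0.52, array([-0.0208,  0.2234,  0.1039]))]
ring z [0.0948 0.0967]
wrist 554 cup in tool [ 0.0009 -0.0024  0.0583] [0.027  0.0288 0.0052] circ ((0.0004293426463846117, -0.002394049894064665), 0.01514460425823927)
scene 32 cup in tool [ 0.0044 -0.0021  0.0592] [0.034  0.0301 0.0073] circ ((0.004253713879734278, -0.002991258865222335), 0.01723387837409973)
top 11 cup in tool [ 0.008  -0.0075  0.0583] [0.0117 0.0127 0.0054] circ ((0.007958652451634407, -0.0070004090666770935), 0.008413052186369896)
```

View pics/over.png

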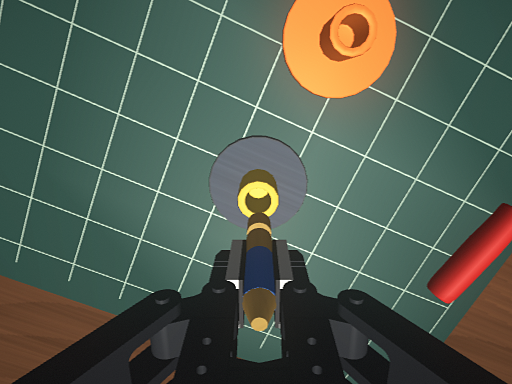

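The nozzle (bottom end at (259,213)) is over the yellow cup (258,198). The cup is about 1 mm to −y of the nozzle axis, so I correct that and lower it in stages with force checks.

>>> carry_out(
  dr=[
    [0,0,0],
    [0,0,0],
    [0,0,0],
    [0,0,0],
    [0,0,0],
    [0,0,0],
  ],
  translation=[
    [0,-0.08,0.5],
    [0,-0.08,1.2],
    [0,-0.08,2],
    [0,-0.08,2.6],
    [0,-0.08,3],
    [0,-0.08,3],
  ],
  claw=[0.05,0.05,0.05,0.05,0.05,0.05],
)

```text
t: 15.4
tcp_pos: [0.4609, -0.177, 0.0718]
tcp_rot: [[0.916, 0.402, -0.001], [0.402, -0.916, 0.001], [-0.001, -0.001, -1.0]]
wrist_force: [0.2, -0.3, -0.8]
opening: 0.0125
grip_force: 60.7
```

>>> carry_out(
  dr=[
    [0,0,0],
    [0,0,0],
    [0,0,0],
    [0,0,0],
    [0,0,0],
  ],
  translation=[
    [0,0,0.2],
    [0,0,0.4],
    [0,0,0.6],
    [0,0,0.8],
    [0,0,0.8],
  ],
  claw=[0.05,0.05,0.05,0.05,0.05],
)

```text
t: 15.9
tcp_pos: [0.4612, -0.1771, 0.0643]
tcp_rot: [[0.916, 0.402, -0.0], [0.402, -0.916, 0.0], [-0.0, -0.0, -1.0]]
wrist_force: [0.6, 0.6, -1.5]
opening: 0.0123
grip_force: 60.7
```

>>> carry_out(
  dr=[
    [0,0,0],
    [0,0,0],
    [0,0,0],
    [0,0,0],
    [0,0,0],
  ],
  translation=[
    [0,0,0.2],
    [0,0,0.4],
    [0,0,0.6],
    [0,0,0.8],
    [0,0,0.8],
  ],
  claw=[0.05,0.05,0.05,0.05,0.05],
)

```text
t: 16.4
tcp_pos: [0.4611, -0.1771, 0.0562]
tcp_rot: [[0.916, 0.402, -0.0], [0.402, -0.916, 0.0], [-0.0, -0.0, -1.0]]
wrist_force: [0.1, 0.5, -1.2]
opening: 0.0124
grip_force: 60.7
```

>>> carry_out(
  dr=[
    [0,0,0],
    [0,0,0],
    [0,0,0],
    [0,0,0],
    [0,0,0],
    [0,0,0],
  ],
  translation=[
    [0,0,0.3],
    [0,0,0.6],
    [0,0,0.9],
    [0,0,1.1],
    [0,0,1.2],
    [0,0,1.2],
  ],
  claw=[0.05,0.05,0.05,0.05,0.05,0.05],
)

```text
t: 17.0
tcp_pos: [0.4612, -0.1771, 0.0443]
tcp_rot: [[0.916, 0.402, -0.0], [0.402, -0.916, 0.0], [-0.0, -0.0, -1.0]]
wrist_force: [-0.5, 1.0, -1.0]
opening: 0.0123
grip_force: 60.7
```

Clean insertion so far. The expected floor is at TCP z of about 0.035, so I use small steps now.

>>> carry_out(
  dr=[
    [0,0,0],
    [0,0,0],
    [0,0,0],
    [0,0,0],
  ],
  translation=[
    [0,0,0.2],
    [0,0,0.4],
    [0,0,0.6],
    [0,0,0.6],
  ],
  claw=[0.05,0.05,0.05,0.05],
)

```text
t: 17.4
tcp_pos: [0.4611, -0.1771, 0.0382]
tcp_rot: [[0.916, 0.402, -0.0], [0.402, -0.916, 0.0], [-0.0, -0.0, -1.0]]
wrist_force: [-0.4, -0.5, -1.1]
opening: 0.0124
grip_force: 60.7
```

>>> carry_out(
  dr=[
    [0,0,0],
    [0,0,0],
    [0,0,0],
  ],
  translation=[
    [0,0,0.1],
    [0,0,0.2],
    [0,0,0.2],
  ],
  claw=[0.05,0.05,0.05],
)

```text
t: 17.7
tcp_pos: [0.4612, -0.1772, 0.0364]
tcp_rot: [[0.916, 0.402, -0.0], [0.402, -0.916, 0.0], [-0.0, -0.0, -1.0]]
wrist_force: [0.5, 0.6, -0.7]
opening: 0.0125
grip_force: 60.7
```

>>> carry_out(
  dr=[
    [0,0,0],
    [0,0,0],
    [0,0,0],
  ],
  translation=[
    [0,0,0.05],
    [0,0,0.1],
    [0,0,0.1],
  ],
  claw=[0.05,0.05,0.05],
)

```text
t: 18.0
tcp_pos: [0.4613, -0.1772, 0.0354]
tcp_rot: [[0.916, 0.402, -0.0], [0.402, -0.916, -0.0], [-0.0, -0.0, -1.0]]
wrist_force: [-0.5, 0.3, -1.4]
opening: 0.0126
grip_force: 60.7
```

>>> carry_out(
  dr=[
    [0,0,0],
    [0,0,0],
    [0,0,0],
  ],
  translation=[
    [0,0,0.03],
    [0,0,0.06],
    [0,0,0.06],
  ],
  claw=[0.05,0.05,0.05],
)

```text
t: 18.3
tcp_pos: [0.4613, -0.1772, 0.0349]
tcp_rot: [[0.916, 0.402, -0.0], [0.402, -0.916, 0.0], [-0.0, -0.0, -1.0]]
wrist_force: [0.1, 0.2, -0.3]
opening: 0.0129
grip_force: 60.7
```

>>> carry_out(
  dr=[
    [0,0,0],
    [0,0,0],
    [0,0,0],
  ],
  translation=[
    [0,0,0.03],
    [0,0,0.06],
    [0,0,0.06],
  ],
  claw=[0.05,0.05,0.05],
)

```text
t: 18.6
tcp_pos: [0.4613, -0.1772, 0.0344]
tcp_rot: [[0.916, 0.402, 0.0], [0.402, -0.916, -0.0], [0.0, 0.0, -1.0]]
wrist_force: [-0.6, 0.5, 3.7]
opening: 0.0126
grip_force: 61.1
```

>>> carry_out(
  dr=[
    [0,0,0],
    [0,0,0],
    [0,0,0],
  ],
  translation=[
    [0,0,0.03],
    [0,0,0.05],
    [0,0,0.05],
  ],
  claw=[0.05,0.05,0.05],
)

```text
t: 18.9
tcp_pos: [0.4614, -0.1772, 0.0342]
tcp_rot: [[0.916, 0.402, 0.001], [0.402, -0.916, -0.0], [0.0, 0.0, -1.0]]
wrist_force: [-1.2, 1.3, 13.1]
opening: 0.0123
grip_force: 62.5
```

The nozzle is on the floor at 13 N. I ease off, release, and rise straight up.

>>> carry_out(
  dr=[
    [0,0,0],
    [0,0,0],
    [0,0,0],
    [0,0,0],
    [0,0,0],
    [0,0,0],
    [0,0,0],
    [0,0,0],
    [0,0,0],
    [0,0,0],
    [0,0,0],
    [0,0,0],
    [0,0,0],
    [0,0,0],
    [0,0,0],
  ],
  translation=[
    [0,0,-0.06],
    [0,0,-0.06],
    [0,0,-0.06],
    [0,0,-0.06],
    [0,0,-0.06],
    [0,0,-0.06],
    [0,0,-0.5],
    [0,0,-1.5],
    [0,0,-3],
    [0,0,-5],
    [0,0,-7],
    [0,0,-9],
    [0,0,-11],
    [0,0,-12],
    [0,0,-12],
  ],
  claw=[0.05,0.1,0.15,0.2,0.3,0.4,0.4,0.4,0.4,0.4,0.4,0.4,0.4,0.4,0.4],
)

```text
t: 20.4
tcp_pos: [0.4619, -0.1775, 0.1552]
tcp_rot: [[0.916, 0.402, 0.002], [0.402, -0.916, -0.001], [0.002, 0.002, -1.0]]
wrist_force: [0.3, 0.3, -1.2]
opening: 0.034
grip_force: 0.0
```

Run:
```python
from h import *
np.set_printoptions(precision=4,suppress=True)
s=arm.get_state(); print(s["t"],s["tcp_pos"],s["opening"],s["wrist_force"])
for n in("wrist","scene"):
    im,d=optics.read_camera(n); W=cloud(n,d); r=np.hypot(W[...,0]-.461,W[...,1]+.177)
    k=(r<.012)&(W[...,2]>.06)&(W[...,2]<.112)
    for z in(.07,.085,.095,.105):
        q=W[k&(abs(W[...,2]-z)<.005)]; print(n,z,len(q),q.mean(0) if len(q) else "")
    print(n,"top z",np.nanmax(W[k][:,2]) if k.any() else None,[(l,round(x["p"],2),world(n,x["at"]).round(3).tolist()) for l in("nozzle","jar","blank","screwdriver") for x in models.tip_of(n,l)[:1]])
    hsv=cv2.cvtColor(im,cv2.COLOR_BGR2HSV); H,S=hsv[...,0].astype(int),hsv[...,1]
    red=((H<6)|(H>174))&(S>180)&(np.hypot(W[...,0]-.575,W[...,1]-.195)<.035)
    if red.any(): print("ring",np.nanpercentile(W[red][:,2],[50,90]))
    cv2.imwrite(f"pics/end_{n}.png",im)
a=cv2.imread("pics/end_wrist.png"); b=cv2.imread("pics/end_scene.png")
cv2.imwrite("pics/end.png",cv2.hconcat([cv2.resize(a[80:300,150:370],(400,400)),cv2.resize(b[110:270,180:340],(400,400),interpolation=cv2.INTER_CUBIC)]))
```

```text
20.4 [ 0.4619 -0.1775  0.1552] 0.03395532992673852 [ 0.3022  0.2772 -1.1827]
wrist 0.07 59 [ 0.4649 -0.1731  0.07  ]
wrist 0.085 63 [ 0.4648 -0.1727  0.0852]
wrist 0.095 158 [ 0.4633 -0.1739  0.0955]
wrist 0.105 127 [ 0.4611 -0.1748  0.1034]
wrist top z 0.10652445526898513 [('nozzle', 0.84, [0.46, -0.176, 0.008]), ('screwdriver', 0.95, [0.529, -0.389, -0.002])]
scene 0.07 12 [ 0.4639 -0.1725  0.0691]
scene 0.085 10 [ 0.4638 -0.1712  0.0846]
scene 0.095 9 [ 0.465  -0.1721  0.0949]
scene 0.105 6 [ 0.4634 -0.1726  0.1038]
scene top z 0.10624383239950298 [('nozzle', 0.59, [0.464, -0.18, 0.01]), ('jar', 0.89, [0.706, 0.004, -0.001]), ('blank', 0.64, [0.493, 0.381, -0.002]), ('screwdriver', 0.58, [0.528, -0.391, 0.004])]
ring [0.0949 0.0971]
```

View pics/end.png

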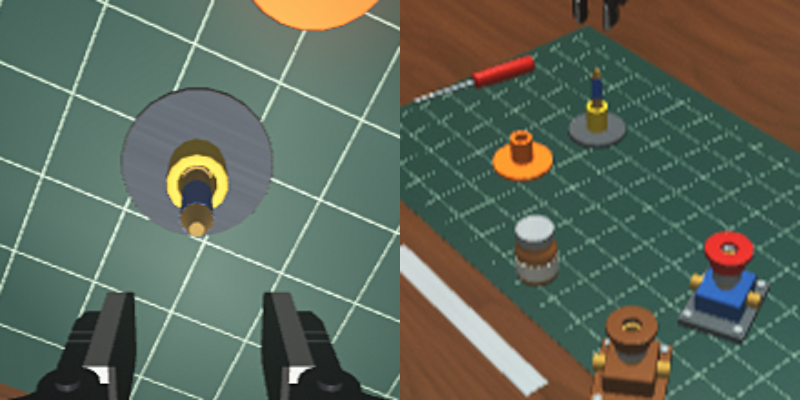

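The nozzle stands upright in the yellow cup (left (197,190), right (597,95)). Its top is at 0.107, which is 13 + 94 mm, so it is fully home. The ring is forward, the bystanders have not moved, and the gripper is clear.

```bash
python3 -c "
from station import job
print(job.finish_job())"
```

```text
the job is handed in; nothing more can be done
None
```

The nozzle is out of the coupling and stands fully home in the yellow cup, the sleeve is back forward, the other things on the bench are where they were, and the job was handed in at about 21 s of the 54 s.

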